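# Nest the drying pots and set the gas valve

### The job

Set up the drying station: stand the middle-sized steel pot upright inside the wide pot on the station's round plate, then the tall narrow pot inside the middle one, all the way down. After that turn the valve lever until it points the same way as the dark set mark beneath it, directly over the mark. The wide pot stays on its plate, the set mark keeps its place, and the other things on the bench are left alone.

Things in the scene. Friction and masses are not known exactly. Their poses are not given: they have to be found in the camera images.
- wide_pot: bare steel pot, outside 100 mm across, 55 mm high, wall 4 mm, floor 5 mm thick, open at the top, standing loose on the round plate of the station; origin under its centre, z up along it
- middle_pot: bare steel pot, outside 64 mm across, 92 mm high, wall 4 mm (inside 56 mm across), floor 5 mm thick, standing loose on the bench to the left of the station; origin under its centre, z up along it. Inside the wide pot its origin is 5 mm above the wide pot's, with up to 14 mm play to each side, and its rim stands 42 mm above the wide one's
- narrow_pot: bare steel pot, outside 40 mm across, 125 mm high, wall 4 mm, floor 5 mm thick, standing loose on the bench to the left of the station; origin under its centre, z up along it. Inside the middle pot its origin is 5 mm above the middle pot's, with up to 8 mm play to each side, and its rim stands 38 mm above the middle one's
- plate_top (a point): centre of the upper face of the round aluminium plate (132 mm across, 12 mm above the bench) at the left end of the fixed grey station (150 mm deep, 360 mm wide); axes are the station's: x away from the robot, y along its pipe to the left, z up
- valve_axis (a point): on the upright axis of the valve at mid-height of the lever, 132 mm above the bench, 200 mm to the right of the plate's centre along the station; axes are the station's. A round dial 120 mm across with ticks lies 68 mm above the bench round this axis
- lever_tip (a point): outer end of the valve lever, 120 mm from the axis, at mid-height (132 mm above the bench). The lever is a level flat steel bar 18 mm wide, its outer 66 mm a black sleeve 22 mm wide and 18 mm high. Its frame turns with it: its -x axis points outward along the lever
- lever (a joint): angle of the valve lever about the upright axis, rad: 0 = closed, pointing along the station's -x (to the robot, across the pipe); it grows anticlockwise seen from above, swinging to the robot's right; 1.57 = fully open, pointing along the pipe away from the pots. It has friction (about 0.25 Nm) and stays where it is left
- mark_tip (a point): outer end of the set mark, 100 mm from the valve axis, upper face about 78 mm above the bench. The mark is a dark steel pointer 10 mm wide under the lever, just over the dial. Its frame turns with it: its -x axis points outward along the mark
- mark (a joint): angle of the set mark, rad, measured just like the lever's: the lever is right when both joints read the same. The mark is clamped stiffly
- amber_bottle: brown glass bottle with a black cap, 60 mm across, 130 mm high, standing near the loose pots; origin under its centre
- white_jar: white plastic jar, 72 mm across, 85 mm high, behind the station; origin under its centre
- tape_roll: flat cardboard-brown ring, 100 mm across, 24 mm high, in front of the station; origin under its centre
- loupe: black waisted magnifier, 52 mm across, 45 mm high, at the back; origin under its centre
- brush: brush 160 mm long lying at the back left; origin under it
- dish: shallow white dish, 90 mm across, 18 mm high, near the robot on the right; origin under its centre
There are look-alikes about, which are no part of the job. What is shaped like the narrow_pot but purple or yellow is not meant.

How it is judged:
By the outcome, as a careful person would: the job done as asked, in the order asked, and still so for the second after the job is handed in, with the robot touching nothing.
It also fails if it takes over 72 s, if anything falls off the work surface, if the arm or the gripper's body presses on something with over 40 N, if the wrist force passes 120 N, or if a joint passes its speed limit or range.

### The arm

A 6-joint arm with a two-finger parallel gripper is mounted at the origin on the work surface. World frame = base frame: x ahead of the robot, y to its left, z up, the work surface at z = 0. Lengths are in m, angles in rad, forces in N, time in s.
With the tool pointing down it reaches from about 0.3 to 0.875 m from the base axis. Payload 6.4 kg.
Tool frame: the origin (TCP) lies midway between the tips of the shut fingers; the grasp point (between the pads) lies 19 mm behind it; z points along the fingers, y is the line along which they close (so a half turn about z gives the same grasp; the last joint's range is limited). The gripper opens to 85 mm and grips with 20 to 120 N. Pads are 22 mm wide; open, the fingers measure 114 mm over their backs; the gripper's body (76 mm by 85 mm) begins 54 mm behind the grasp point. The pads swing forward as they close: fully open they stand 13 mm farther back than shut.
Start: joints at [0.958, 0.181, 1.607, -0, 1.354, -0.206], TCP at [0.228, 0.528, 0.199] pointing down, gripper open.
Joint ranges: [-2.99, 2.99], [-0.89, 2.07], [0.3, 2.58], [-1.14, 4.28], [0, 2.63], [-3.12, 3.12]. Speed limits (rad/s): [2.57, 2.57, 3.01, 3.14, 3.14, 3.14].

### API

Orientations are given as a unit quaternion [w, x, y, z].
In Python, from bench import get_obs, camera, hand_in gives the robot as it stands.
- The arm moves only by the tool carry_out, never from a script. Its argument "plan" is a list that holds one entry, the list of rows, each a list of 7 numbers: the shift along the world's x, y, z in m, then the turn, a rotation vector about the world's x, y, z in rad, then the opening, from 0 (shut) to 1 (fully open). In form: [[[x, y, z, rx, ry, rz, hand], ...]]. A call has exactly 5 rows; each row is the pose to reach, as a shift and turn from the pose commanded when the call began; what a row does not reach only later rows make up. A row lasts 1/12 s, in which the tool goes at most 41.7 mm and 7.16 degrees, less where a joint would pass 70% of its speed; a pose out of reach is approached as far as the arm can. A call with a gripper value outside its range is refused whole. The fingers move at their own pace and stop on an object; the grip force is fixed at half the most. Time passes only in rows, so rows that repeat a pose let the fingers close, or fill a call up. It gives the time, the measured TCP pose, the force, the opening and the grip force at its end, in the units of the state.
- get_obs(): the state, without advancing time (a new reading comes with each control period).
- camera(name): name is "scene" or "top"; returns a dict with "pixels" (480x640x3 uint8, red, green, blue), "z_map" (480x640 float32, m along the optical axis (not along the pixel's ray), 0 where there is no reading), "camera_matrix" (3x3 intrinsics, pixels), "cam_to_world" (4x4, takes a point from camera to world coordinates). Camera axes: x right, y up, looking along -z (the intrinsics and any distortion apply to the point x, -y, -z); pixel columns grow to the right and rows downward; lengths in m; the calibration is good to about 2 mm. A picture is of the moment at which its call begins.
- hand_in(): hands the job in; it is judged then, once.
The state is a dict: "time_s": time; "q": joint angles; "dq": joint speeds; "joint_efforts": joint torques, N m; "eef_pos": TCP position; "eef_rot": TCP orientation; "wrist_force": force on the tool from outside, world axes, zero at the start; "torque": the same for the moment, N m; "opening": opening from 0.0 (shut) to 1.0 (fully open); "grasp_force": force on a finger pad.
Only numpy, scipy, OpenCV 4.12 (cv2) and the standard library are available. Lean on these libraries where they do the work, as an engineer would, in place of code of your own. Each camera call takes 0.05 s, during which the arm holds its last target. There are 200 camera calls.

## Working session

There is one attempt and no reset: what is moved stays moved. The work goes in short steps, Python scripts to look and compute and a tool call to move; the robot and the scene stay as the last step left them, time stands still between calls to the robot, and variables do not carry over. Pictures are saved under pics/ and viewed, at most 10 in all, crops included, and the job is handed in when it is done.

Besides the shell and the picture viewer there is one more tool, called after "Request:" as name(argument=value, ...), one argument or row to a line, values as JSON. carry_out: Moves the arm, as the interface text tells. Its arguments: {"type":"object","properties":{"plan":{"type":"array","items":{"type":"array","items":{"type":"array","items":{"type":"number"}}}}},"required":["plan"]}

```bash
mkdir -p pics; ls; cat > h.py <<'E'
import numpy as np, cv2
from bench import get_obs, camera, hand_in
def cloud(c):
    K=np.array(c["camera_matrix"]);T=np.array(c["cam_to_world"]);z=c["z_map"]
    v,u=np.mgrid[:480,:640]
    P=np.stack([(u-K[0,2])/K[0,0]*z,-(v-K[1,2])/K[1,1]*z,-z],-1)
    W=P@T[:3,:3].T+T[:3,3]; W[z==0]=np.nan
    return W
def save(n,img): cv2.imwrite("pics/"+n+".png",img[...,::-1])
E
python3 - <<'E'
from h import *
o=get_obs();print(o)
for n in("scene","top"):
    c=camera(n);save(n+"0",c["pixels"]);np.savez(n+"0.npz",**c);print(n,np.array(c["camera_matrix"]).round(1).tolist(),np.array(c["cam_to_world"]).round(3).tolist(),c.keys(),(c["z_map"]==0).mean())
E
```

```text
pics
{'time_s': 0.0, 'q': array([ 9.57719856e-01,  1.81559167e-01,  1.60799921e+00,  2.60363639e-05,
        1.35377901e+00, -2.06335326e-01]), 'dq': array([ 0.00120908, -0.00056779, -0.00133424, -0.00039246, -0.0004998 ,
       -0.00019834]), 'joint_efforts': array([-2.16596400e-04, -4.44873726e+01, -3.51337945e+01, -2.66752431e-04,
        9.31910996e-03, -1.93833472e-06]), 'eef_pos': array([0.22712451, 0.52759316, 0.19837825]), 'eef_rot': array([-3.59156109e-04,  2.01974261e-01,  9.79390441e-01, -7.95103652e-04]), 'wrist_force': array([-0.31842757, -0.40997321,  0.65646276]), 'torque': array([ 0.0093153 , -0.01367177,  0.01889679]), 'grasp_force': 0.0, 'opening': 0.9986623886012996}
scene [[478.5, 0.0, 313.9], [0.0, 478.5, 245.5], [0.0, 0.0, 1.0]] [[0.527, -0.453, 0.719, 1.328], [0.85, 0.278, -0.448, -0.521], [0.003, 0.847, 0.532, 0.707], [0.0, 0.0, 0.0, 1.0]] dict_keys(['pixels', 'z_map', 'camera_matrix', 'cam_to_world']) 0.0065234375
top [[588.4, 0.0, 328.4], [0.0, 588.4, 231.2], [0.0, 0.0, 1.0]] [[0.006, 0.999, -0.052, 0.489], [-1.0, 0.007, 0.005, -0.009], [0.005, 0.052, 0.999, 1.337], [0.0, 0.0, 0.0, 1.0]] dict_keys(['pixels', 'z_map', 'camera_matrix', 'cam_to_world']) 0.004020182291666666
```

View pics/top0.png

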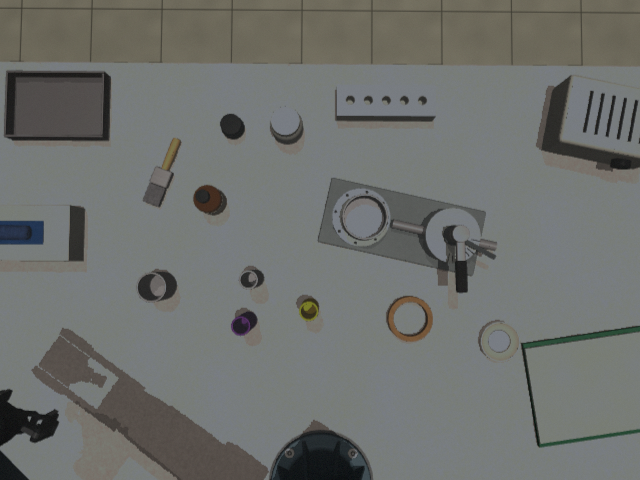

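View pics/scene0.png

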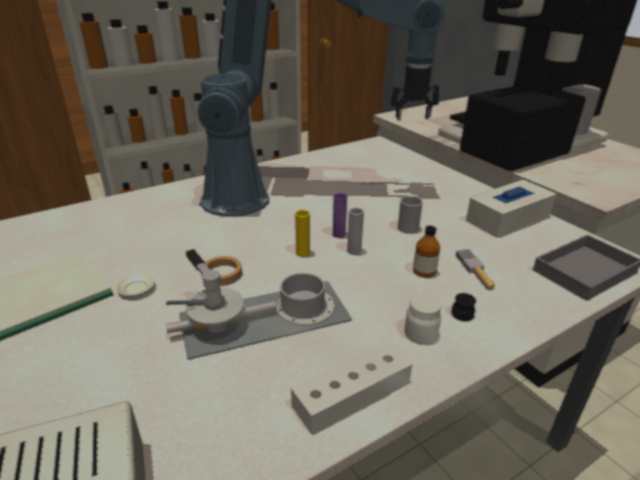

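The top view shows the wide pot at (362,217) and the middle pot at (157,287). The valve lever runs (461,230)→(461,290), and there are bar-like pieces near (485,247).

Candidates for narrow_pot are:
- steel (252,278)
- purple (243,322), a look-alike
- yellow (309,310), a look-alike

I choose the steel one at (252,278) and will check it in a crop.

```bash
python3 - <<'E'
from h import *
t=dict(np.load("top0.npz"));s=dict(np.load("scene0.npz"))
a=cv2.resize(t["pixels"][255:345,130:330],(800,360),interpolation=cv2.INTER_CUBIC)
b=cv2.resize(t["pixels"][195:300,410:510],(400,420)[::1],interpolation=cv2.INTER_CUBIC)[:240]
b=cv2.resize(t["pixels"][200:300,415:505],(216,240),interpolation=cv2.INTER_CUBIC)
save("crop_a",np.clip(a*1.6,0,255).astype(np.uint8))
b=cv2.resize(t["pixels"][195:300,405:510],(600,600),interpolation=cv2.INTER_CUBIC)
save("crop_b",np.clip(b*1.6,0,255).astype(np.uint8))
W=cloud(t);W2=cloud(s)
def fit(Wc,c,r,zlo,zhi,name):
    m=(np.hypot(Wc[...,0]-c[0],Wc[...,1]-c[1])<r)&(Wc[...,2]>zlo)&(Wc[...,2]<zhi)
    p=Wc[m]
    if len(p)<5: print(name,"few",len(p));return
    A=np.c_[2*p[:,:2],np.ones(len(p))];x=np.linalg.lstsq(A,(p[:,:2]**2).sum(1),rcond=None)[0]
    print(name,len(p),"centre",x[:2].round(4),"r",np.sqrt(x[2]+x[0]**2+x[1]**2).round(4),"z",np.median(p[:,2]).round(4), "mid",((p[:,:2].min(0)+p[:,:2].max(0))/2).round(4),"span",np.ptp(p[:,:2],axis=0).round(3))
for n,(u,v),h,r in(("wide",(362,217),.067,.07),("mid",(157,287),.092,.05),("nar",(252,278),.125,.04),("pur",(243,322),.125,.04),("yel",(309,310),.125,.04)):
    # rough centre by ray on plane z=h
    K=t["camera_matrix"];T=t["cam_to_world"]
    d=T[:3,:3]@np.array([(u-K[0,2])/K[0,0],-(v-K[1,2])/K[1,1],-1]);c=(T[:3,3]+d*(h-T[2,3])/d[2])[:2]
    print(n,c.round(3))
    for nm,w in(("top",W),("scene",W2)): fit(w,c,r,h-.006,h+.006,n+" "+nm)
for nm,w in(("top",W),("scene",W2)):
    p=w[np.isfinite(w[...,0])];b=p[(np.abs(p[:,0]-.55)<.04)&(np.abs(p[:,1]-.15)<.04)];print(nm,"bench z",np.median(b[:,2]).round(4))
E
```

```text
wide [ 0.587 -0.087]
wide top 272 centre [ 0.5882 -0.0929] r 0.0478 z 0.0659 mid [ 0.5886 -0.0928] span [0.098 0.098]
wide scene 302 centre [ 0.5911 -0.0931] r 0.0478 z 0.0654 mid [ 0.5912 -0.0929] span [0.101 0.1  ]
mid [0.435 0.345]
mid top 200 centre [0.4344 0.3578] r 0.0297 z 0.091 mid [0.4345 0.3586] span [0.063 0.064]
mid scene 114 centre [0.4372 0.3585] r 0.0298 z 0.09 mid [0.4364 0.359 ] span [0.066 0.065]
nar [0.456 0.142]
nar top 117 centre [0.4521 0.1497] r 0.0178 z 0.124 mid [0.4525 0.1499] span [0.039 0.038]
nar scene 78 centre [0.4548 0.1497] r 0.0184 z 0.1228 mid [0.4537 0.1498] span [0.044 0.039]
pur [0.366 0.159]
pur top 117 centre [0.3583 0.164 ] r 0.0178 z 0.1249 mid [0.3584 0.164 ] span [0.039 0.039]
pur scene 73 centre [0.3614 0.1643] r 0.0177 z 0.1229 mid [0.3627 0.1637] span [0.04 0.04]
yel [0.391 0.024]
yel top 109 centre [0.389  0.0256] r 0.0179 z 0.1244 mid [0.389  0.0262] span [0.038 0.037]
yel scene 80 centre [0.392  0.0253] r 0.0179 z 0.1231 mid [0.3914 0.0248] span [0.041 0.039]
top bench z -0.0003
scene bench z -0.0001
```

View pics/crop_a.png

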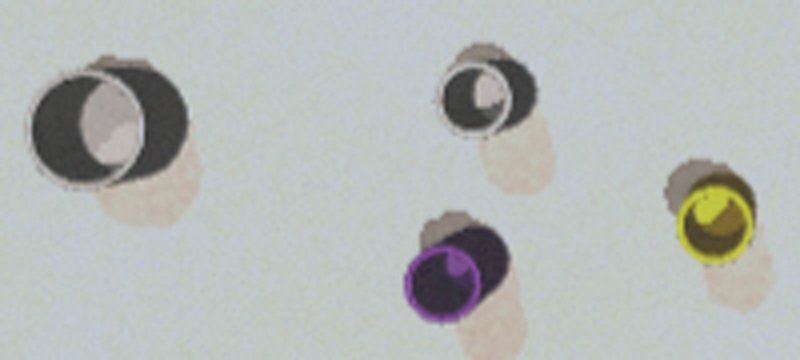

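View pics/crop_b.png

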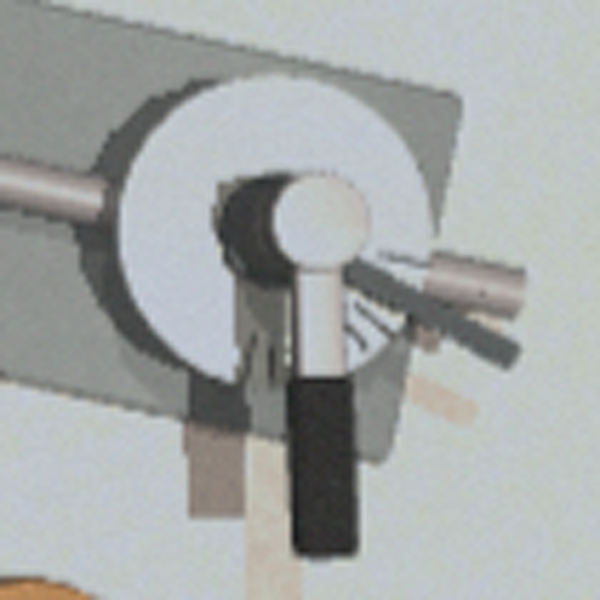

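Crop A confirms the pot at top pixel (252,278) is bare steel, and the purple and yellow ones are look-alikes. Crop B shows the hub at about (461,234) and the lever sleeve pointing down the image to (462,291). The dark mark runs to about (495,257). Next I measure the lever, mark and station.

```bash
cat >> h.py <<'E'
def circ(p):
    for _ in range(3):
        x=np.linalg.lstsq(np.c_[2*p[:,:2],np.ones(len(p))],(p[:,:2]**2).sum(1),rcond=None)[0]
        r=np.sqrt(x[2]+x[0]**2+x[1]**2);e=abs(np.hypot(p[:,0]-x[0],p[:,1]-x[1])-r);p=p[e<3*np.median(e)+1e-4]
    return x[:2],r
def sel(W,c,r,zlo,zhi): return (np.hypot(W[...,0]-c[0],W[...,1]-c[1])<r)&(W[...,2]>zlo)&(W[...,2]<zhi)
def bar(W,c,r0,zlo,zhi):
    """centreline of a bar: median end, pca direction"""
    m=sel(W,c,.14,zlo,zhi)&(np.hypot(W[...,0]-c[0],W[...,1]-c[1])>r0); p=W[m]
    q=p[:,:2]; box=cv2.minAreaRect((q*1000).astype(np.float32)); mu=np.array(box[0])/1000
    d=np.linalg.svd(q-q.mean(0))[2][0]; d*=np.sign(d@(mu-c))
    return len(p),mu,sorted(box[1]),d,np.median(p[:,2])
E
python3 - <<'E'
from h import *
for n in("top","scene"):
    c=dict(np.load(n+"0.npz"));W=cloud(c)
    pl=W[sel(W,(.589,-.093),.08,.009,.015)]
    ph=np.linspace(0,2*np.pi,73)
    r=np.hypot(pl[:,0]-.589,pl[:,1]-.093*-1);print(n,"plate pts",len(pl),(pl[:,:2].min(0)+pl[:,:2].max(0))/2,np.ptp(pl[:,:2],axis=0))
    d=W[sel(W,(.57,-.28),.09,.064,.071)];print(" dial",len(d),((d[:,:2].min(0)+d[:,:2].max(0))/2).round(4),np.ptp(d[:,:2],axis=0).round(3))
    ax=(d[:,:2].min(0)+d[:,:2].max(0))/2
    for nm,a in(("lever",(ax,.04,.137,.146)),("sleeve",(ax,.06,.137,.146)),("mark",(ax,.03,.0735,.083)),("markout",(ax,.064,.0735,.083))):
        try:
            k,mu,sz,dr,z=bar(W,*a);print(" ",nm,k,mu.round(4),np.round(sz,1),"z",z.round(4),"dirangle",np.degrees(np.arctan2(dr[1],dr[0])).round(2),"from axis",np.degrees(np.arctan2(*(mu-ax)[::-1])).round(2))
        except Exception as e: print(nm,e)
    hub=W[sel(W,ax,.03,.141,.2)];print(" hub",len(hub),np.median(hub,axis=0).round(4),hub[:,2].max() if len(hub) else 0)
E
```

```text
top plate pts 1391 [ 0.58962634 -0.09311625] [0.15398871 0.15842545]
 dial 1425 [ 0.5486 -0.2832] [0.119 0.12 ]
  lever 334 [ 0.4694 -0.2846] [22.9 79.1] z 0.1404 dirangle -178.71 from axis -178.95
  sleeve 272 [ 0.4598 -0.2852] [23. 59.] z 0.1404 dirangle -178.48 from axis -178.67
  mark 160 [ 0.5499 -0.2984] [101.6 148. ] z 0.0769 dirangle -122.87 from axis -85.17
  markout 77 [ 0.5097 -0.3556] [10.5 36.2] z 0.0778 dirangle -118.96 from axis -118.23
 hub 213 [ 0.548  -0.2834  0.1439] 0.14951067338585622
scene plate pts 680 [ 0.59520521 -0.0920883 ] [0.14680957 0.15648711]
 dial 1239 [ 0.5526 -0.2832] [0.12  0.119]
  lever 204 [ 0.4721 -0.2859] [21.  80.5] z 0.1401 dirangle -177.91 from axis -178.03
  sleeve 157 [ 0.4626 -0.2865] [21.  61.5] z 0.1405 dirangle -176.79 from axis -177.9
  mark 146 [ 0.521  -0.3398] [13.5 69.8] z 0.077 dirangle -118.79 from axis -119.19
  markout 78 [ 0.5123 -0.3546] [13.5 35.5] z 0.0771 dirangle -116.41 from axis -119.44
 hub 156 [ 0.5525 -0.2832  0.1436] 0.14617113325624498
```

Request:
carry_out(
  plan=[
    [[0.03,-0.025,0,0,0,0,1],[0.06,-0.05,0,0,0,0,1],[0.09,-0.074,0,0,0,0,1],[0.12,-0.098,0,0,0,0,1],[0.15,-0.122,0,0,0,0,1]],
  ],
)

```text
time_s: 0.52
eef_pos: [0.3782, 0.4047, 0.1989]
eef_rot: [-0.0, 0.202, 0.979, -0.0]
wrist_force: [1.3, 0.6, 0.3]
opening: 0.996
grasp_force: 0.0
```

Request:
carry_out(
  plan=[
    [[0.03,-0.025,0,0,0,0,1],[0.05,-0.042,0,0,0,0,1],[0.058,-0.048,0,0,0,0,1],[0.058,-0.048,-0.02,0,0,0,1],[0.058,-0.048,-0.04,0,0,0,1]],
  ],
)

```text
time_s: 0.93
eef_pos: [0.4368, 0.3581, 0.1598]
eef_rot: [0.001, 0.203, 0.979, 0.001]
wrist_force: [0.2, 0.4, -0.7]
opening: 1.003
grasp_force: 0.0
```

Request:
carry_out(
  plan=[
    [[0,0,-0.03,0,0,0,1],[0,0,-0.06,0,0,0,1],[0,0,-0.085,0,0,0,1],[0,0,-0.107,0,0,0,1],[0,0,-0.107,0,0,0,1]],
  ],
)

```text
time_s: 1.35
eef_pos: [0.4311, 0.3565, 0.0471]
eef_rot: [-0.004, 0.202, 0.979, -0.003]
wrist_force: [-1.7, -1.6, 0.0]
opening: 0.997
grasp_force: 0.0
```

Request:
carry_out(
  plan=[
    [[0,0,0,0,0,0,0],[0,0,0,0,0,0,0],[0,0,0,0,0,0,0],[0,0,0,0,0,0,0],[0,0,0,0,0,0,0]],
  ],
)

```text
time_s: 1.77
eef_pos: [0.4369, 0.3588, 0.0548]
eef_rot: [0.002, 0.202, 0.979, 0.001]
wrist_force: [-1.0, -2.0, 3.1]
opening: 0.3
grasp_force: 1.2
```

Request:
carry_out(
  plan=[
    [[0,0,0,0,0,0,0],[0,0,0,0,0,0,0],[0,0,0.02,0,0,0,0],[0,0,0.04,0,0,0,0],[0,0,0.06,0,0,0,0]],
  ],
)

```text
time_s: 2.18
eef_pos: [0.4345, 0.3578, 0.1119]
eef_rot: [-0.001, 0.202, 0.979, -0.001]
wrist_force: [0.7, -0.0, -2.2]
opening: 0.056
grasp_force: 62.6
```

```bash
python3 - <<'E'
from h import *
c=camera("scene");t=camera("top")
a=cv2.resize(c["pixels"][100:300,300:500],(600,600));b=cv2.resize(t["pixels"][200:400,60:260],(600,600))[:, :]
save("v1",np.clip(np.hstack([cv2.resize(a,(400,400)),cv2.resize(b,(400,400))])*1.4,0,255).astype(np.uint8))
o=get_obs();print(o["opening"],o["wrist_force"],o["grasp_force"])
E
```

```text
0.05001326521597748 [-0.37873599  0.20009912 -2.22512718] 62.442225408394734
```

View pics/v1.png

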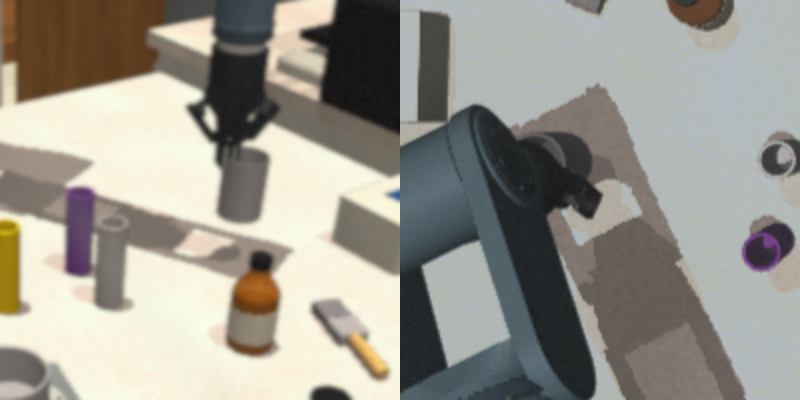

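The scene half shows the pot hanging by one wall, with one finger inside it and the body to the gripper's right. The top half shows the arm covering most of it. The closing must have caught a wall, so I measure where the gripper really is relative to the pot.

```bash
python3 - <<'E'
from h import *
o=get_obs();print(o["eef_pos"].round(4))
for n in("scene","top"):
    c=camera(n);W=cloud(c);np.savez(n+"1.npz",**c)
    m=sel(W,(.436,.358),.16,.02,.4); px=c["pixels"].astype(int)
    dark=px.max(-1)<45
    for zl in(.04,.06,.08,.1,.12,.13,.14,.15,.16,.17,.18):
        for nm,k in(("dark",dark),("light",~dark)):
            p=W[m&k&(W[...,2]>zl)&(W[...,2]<zl+.01)]
            if len(p)>5:print(n,zl,nm,len(p),p[:,:2].min(0).round(3),p[:,:2].max(0).round(3))
E
```

```text
[0.4376 0.3595 0.1153]
scene 0.08 light 71 [0.432 0.35 ] [0.484 0.4  ]
scene 0.1 light 77 [0.432 0.35 ] [0.482 0.404]
scene 0.12 light 73 [0.429 0.351] [0.484 0.4  ]
scene 0.13 light 82 [0.429 0.351] [0.485 0.404]
scene 0.14 light 98 [0.422 0.349] [0.483 0.416]
scene 0.15 light 129 [0.422 0.342] [0.484 0.417]
scene 0.16 light 129 [0.423 0.341] [0.482 0.417]
scene 0.17 dark 11 [0.435 0.341] [0.448 0.359]
scene 0.17 light 33 [0.425 0.34 ] [0.451 0.372]
scene 0.18 dark 21 [0.432 0.343] [0.452 0.367]
scene 0.18 light 18 [0.43 0.34] [0.454 0.377]
top 0.08 dark 31 [0.43  0.351] [0.476 0.404]
top 0.08 light 6 [0.432 0.354] [0.476 0.397]
top 0.1 dark 38 [0.433 0.351] [0.477 0.402]
top 0.12 dark 32 [0.436 0.352] [0.477 0.401]
top 0.13 dark 32 [0.442 0.352] [0.477 0.397]
top 0.14 dark 29 [0.441 0.346] [0.477 0.398]
top 0.15 dark 35 [0.435 0.341] [0.477 0.397]
top 0.15 light 10 [0.449 0.357] [0.477 0.389]
top 0.16 dark 16 [0.436 0.342] [0.473 0.397]
top 0.16 light 66 [0.446 0.352] [0.477 0.401]
```

```bash
python3 - <<'E'
from h import *
for n in("scene","top"):
    c=dict(np.load(n+"1.npz"));W=cloud(c)
    p=W[(W[...,0]>.455)&(W[...,0]<.5)&(W[...,1]>.365)&(W[...,1]<.43)&(W[...,2]>.03)&(W[...,2]<.3)]
    z=np.sort(p[:,2]);print(n,len(p),z[:3],z[-40::6].round(4))
    for a,b in((z.max()-.005,1),(.07,.1),(.1,.13)):
        q=p[(p[:,2]>a)&(p[:,2]<b)]
        if len(q)>8: x,r=circ(q);print(a,len(q),x.round(4),r.round(4))
E
```

```text
scene 578 [0.07310953 0.07345793 0.07377043] [0.2623 0.2645 0.2663 0.2773 0.2837 0.2908 0.2975]
0.07 84 [0.4643 0.3839] 0.0183
0.1 97 [0.4636 0.3842] 0.0182
top 145 [0.07102368 0.07127394 0.0732931 ] [0.16   0.1621 0.1625 0.1631 0.1643 0.1648 0.1667]
0.16265660064576204 27 [0.4526 0.3837] 0.0244
0.07 53 [0.4703 0.3848] 0.0156
0.1 24 [0.4492 0.3806] 0.0276
```

Request:
carry_out(
  plan=[
    [[0,0,-0.02,0,0,0,0],[0,0,-0.04,0,0,0,0],[0,0,-0.055,0,0,0,0],[0,0,-0.064,0,0,0,0],[0,0,-0.069,0,0,0,0]],
  ],
)

```text
time_s: 2.8
eef_pos: [0.4325, 0.3558, 0.0411]
eef_rot: [-0.003, 0.202, 0.979, -0.003]
wrist_force: [-16.6, -16.7, 39.3]
opening: 0.051
grasp_force: 68.6
```

Request:
carry_out(
  plan=[
    [[0,0,-0.002,0,0,0,0],[0,0,-0.002,0,0,0,0.25],[0,0,-0.002,0,0,0,0.25],[0,0,-0.002,0,0,0,0.25],[0,0,-0.002,0,0,0,0.25]],
  ],
)

```text
time_s: 3.22
eef_pos: [0.4358, 0.3583, 0.0414]
eef_rot: [0.0, 0.202, 0.979, 0.0]
wrist_force: [0.9, 0.5, 0.1]
opening: 0.251
grasp_force: 0.0
```

Request:
carry_out(
  plan=[
    [[0,0,0.03,0,0,0,0.25],[0,0,0.065,0,0,0,0.25],[0,0,0.1,0,0,0,0.25],[0,0,0.13,0,0,0,0.25],[0,0,0.13,0,0,0,1]],
  ],
)

```text
time_s: 3.63
eef_pos: [0.4395, 0.3604, 0.1789]
eef_rot: [0.005, 0.202, 0.979, 0.004]
wrist_force: [0.8, 0.2, 1.1]
opening: 0.375
grasp_force: 0.0
```

Request:
carry_out(
  plan=[
    [[-0.03,0.03,0,0,0,0,1],[-0.06,0.06,0,0,0,0,1],[-0.09,0.09,0,0,0,0,1],[-0.1,0.1,0,0,0,0,1],[-0.1,0.1,0,0,0,0,1]],
  ],
)

```text
time_s: 4.05
eef_pos: [0.3324, 0.4606, 0.1711]
eef_rot: [-0.0, 0.2, 0.98, 0.0]
wrist_force: [-1.0, 0.2, 0.1]
opening: 0.999
grasp_force: 0.0
```

```bash
python3 - <<'E'
from h import *
o=get_obs();print(o["eef_pos"].round(4),o["opening"],o["q"].round(3))
for n in("scene","top"):
    c=camera(n);W=cloud(c);np.savez(n+"2.npz",**c)
    m=sel(W,(.449,.385),.07,.084,.1);p=W[m]
    x,r=circ(p) if len(p)>10 else (np.zeros(2),0);print(n,"mid rim",len(p),x.round(4),np.round(r,4),((p[:,:2].min(0)+p[:,:2].max(0))/2).round(4),np.median(p[:,2]).round(4))
    # fingers: points near tcp
    e=o["eef_pos"]
    for zl in np.arange(-.02,.08,.01):
        p=W[sel(W,e[:2],.1,e[2]+zl,e[2]+zl+.01)]
        if len(p)>3:
            s=(p[:,:2]-e[:2])@np.array([.396,.918]);k=(p[:,:2]-e[:2])@np.array([.918,-.396]);print(n,zl.round(3),len(p),"along",s.min().round(3),s.max().round(3),"across",k.min().round(3),k.max().round(3))
c=camera("scene");save("v2",cv2.resize(c["pixels"][20:240,330:530],(600,600)))
E
```

```text
[0.3324 0.4606 0.1711] 0.9992231526307754 [ 7.360e-01  1.910e-01  1.653e+00  1.000e-03  1.297e+00 -4.330e-01]
scene mid rim 137 [0.4448 0.3807] 0.03 [0.4442 0.3821] 0.0894
scene 0.04 10 along -0.051 0.046 across -0.006 0.011
scene 0.05 39 along -0.056 0.057 across -0.012 0.016
scene 0.06 43 along -0.058 0.055 across -0.013 0.014
scene 0.07 46 along -0.058 0.055 across -0.013 0.017
top mid rim 221 [0.4421 0.3805] 0.0297 [0.4417 0.3808] 0.0907
top 0.04 8 along -0.051 0.045 across 0.006 0.012
top 0.05 26 along -0.058 0.046 across 0.007 0.013
top 0.06 25 along -0.059 0.053 across 0.006 0.013
top 0.07 18 along -0.059 0.047 across 0.008 0.013
```

View pics/v2.png

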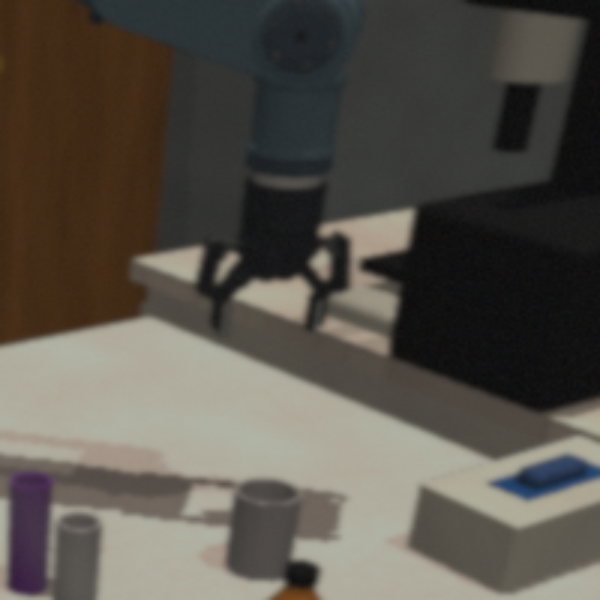

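Picture v2 shows the open gripper with its tips at crop (218,325) and (310,325), and the pot standing upright below right. The open tips may sit much farther back than I assumed, so I measure them.

```bash
python3 - <<'E'
from h import *
o=get_obs();e=o["eef_pos"];print(e)
c=dict(np.load("scene2.npz"));K=c["camera_matrix"];T=c["cam_to_world"]
n=np.array([.918,-.396,0])
for u,v in((218,325),(310,325)):
    u=330+u/3;v=20+v*220/600
    d=T[:3,:3]@np.array([(u-K[0,2])/K[0,0],-(v-K[1,2])/K[1,1],-1]);s=n@(e-T[:3,3])/(n@d);p=T[:3,3]+s*d
    print("tip",p.round(4),"along",((p-e)@[.396,.918,0]).round(4),"above tcp",(p-e)[2].round(4))
    w=cloud(c)[int(v)-6:int(v)+5,int(u)-4:int(u)+5,2];print(w.round(2)[:, ::2])
E
```

```text
[0.33586192 0.45780209 0.17104134]
tip [0.317  0.414  0.2263] along -0.0477 above tcp 0.0552
[[-0.    0.24  0.25  0.25  0.25]
 [-0.01  0.24  0.24  0.25  0.01]
 [-0.01  0.24  0.24  0.24  0.  ]
 [-0.02  0.24  0.24  0.24  0.  ]
 [-0.02  0.23  0.23  0.24 -0.  ]
 [-0.03  0.23  0.23  0.23 -0.01]
 [-0.03   nan  0.23  0.23 -0.02]
 [-0.04 -0.03  0.23  0.23 -0.02]
 [-0.04 -0.03  0.22  0.22 -0.02]
 [-0.05 -0.04  0.22  0.22 -0.03]
 [-0.05 -0.04 -0.04 -0.04 -0.03]]
tip [0.3544 0.5008 0.2216] along 0.0468 above tcp 0.0506
[[0.04 0.23 0.24 0.24 0.24]
 [0.03 0.23 0.24 0.24 0.24]
 [0.03 0.23 0.24 0.24 0.23]
 [0.03 0.23 0.23 0.23 0.23]
 [0.03 0.22 0.23 0.23 0.23]
 [0.04 0.22 0.23 0.23 0.04]
 [0.03 0.22 0.22 0.22 0.04]
 [0.02 0.03 0.22 0.22 0.04]
 [0.02 0.03 0.22 0.03 0.04]
 [0.02 0.02 0.03 0.03 0.03]
 [0.01 0.02 0.02 0.02 0.03]]
```

Request:
carry_out(
  plan=[
    [[0,0,0,0,0,0,0.75],[0,0,0,0,0,0,0.75],[0,0,0,0,0,0,0.75],[0,0,0,0,0,0,0.75],[0,0,0,0,0,0,0.75]],
  ],
)

```text
time_s: 4.62
eef_pos: [0.336, 0.4577, 0.1713]
eef_rot: [0.0, 0.202, 0.979, 0.0]
wrist_force: [0.5, 0.4, 0.5]
opening: 0.749
grasp_force: 0.0
```

```bash
cat >> h.py <<'E'
def tips(c,e,h=(.396,.918)):
    W=cloud(c);h=np.array(h);p=W[sel(W,e[:2],.09,e[2]-.06,e[2]+.12)]
    a=(p[:,:2]-e[:2])@h
    for nm,k in(("-",a<0),("+",a>0)):
        q=p[k];i=np.argsort(q[:,2])[:12]
        print(nm,"lowest z-eef",(q[i[:4],2]-e[2]).round(4),"along range low",a[k][i].min().round(3),a[k][i].max().round(3))
E
python3 - <<'E'
from h import *
o=get_obs();print(o["eef_pos"].round(4),o["opening"]);tips(camera("scene"),o["eef_pos"])
E
```

```text
[0.336  0.4577 0.1713] 0.7488863833041117
- lowest z-eef [0.0399 0.0403 0.0404 0.0408] along range low -0.044 -0.034
+ lowest z-eef [0.0382 0.0384 0.0392 0.0392] along range low 0.03 0.038
```

Request:
carry_out(
  plan=[
    [[0,0,0,0,0,0,0],[0,0,0,0,0,0,0],[0,0,0,0,0,0,0],[0,0,0,0,0,0,0],[0,0,0,0,0,0,0]],
  ],
)

```text
time_s: 5.08
eef_pos: [0.3355, 0.4582, 0.1713]
eef_rot: [0.0, 0.202, 0.979, 0.0]
wrist_force: [-0.2, -0.7, -0.4]
opening: 0.04
grasp_force: 0.0
```

Request:
carry_out(
  plan=[
    [[0,0,0,0,0,0,0],[0,0,0,0,0,0,0],[0,0,0,0,0,0,0],[0,0,0,0,0,0,0],[0,0,0,0,0,0,0]],
  ],
)

```text
time_s: 5.5
eef_pos: [0.3355, 0.4581, 0.1713]
eef_rot: [-0.0, 0.202, 0.979, 0.0]
wrist_force: [0.7, -0.5, 0.2]
opening: 0.003
grasp_force: 0.0
```

```bash
python3 - <<'E'
from h import *
o=get_obs();print(o["eef_pos"].round(4),o["opening"]);tips(camera("scene"),o["eef_pos"])
E
```

```text
[0.3355 0.4581 0.1713] 0.0025067419698280666
- lowest z-eef [0.0348 0.0358 0.0359 0.0362] along range low -0.013 -0.002
+ lowest z-eef [0.0347 0.0349 0.0375 0.038 ] along range low 0.001 0.012
```

Measured against the camera, the finger tips sit about 34 mm above the reported TCP when shut, 38 mm at 0.75 and 44 mm when open. I will allow for that. The middle pot is upright at about (0.443, 0.381).

Request:
carry_out(
  plan=[
    [[0.03,-0.022,0,0,0,0,1],[0.06,-0.043,0,0,0,0,1],[0.09,-0.065,0,0,0,0,1],[0.107,-0.077,0,0,0,0,1],[0.107,-0.077,0,0,0,0,1]],
  ],
)

```text
time_s: 5.97
eef_pos: [0.4462, 0.3785, 0.1714]
eef_rot: [0.001, 0.204, 0.979, -0.0]
wrist_force: [0.3, -0.3, 0.4]
opening: 0.71
grasp_force: 0.0
```

Request:
carry_out(
  plan=[
    [[0,0,-0.03,0,0,0,1],[0,0,-0.06,0,0,0,1],[0,0,-0.09,0,0,0,1],[0,0,-0.12,0,0,0,1],[0,0,-0.14,0,0,0,1]],
  ],
)

```text
time_s: 6.38
eef_pos: [0.4404, 0.3806, 0.0283]
eef_rot: [-0.001, 0.202, 0.979, -0.001]
wrist_force: [-0.4, 0.3, -0.4]
opening: 1.001
grasp_force: 0.0
```

Request:
carry_out(
  plan=[
    [[0,0,-0.011,0,0,0,1],[0,0,-0.011,0,0,0,1],[0,0,-0.011,0,0,0,0],[0,0,-0.011,0,0,0,0],[0,0,-0.011,0,0,0,0]],
  ],
)

```text
time_s: 6.8
eef_pos: [0.4441, 0.3823, 0.0226]
eef_rot: [0.002, 0.202, 0.979, 0.001]
wrist_force: [1.1, 0.4, 3.2]
opening: 0.738
grasp_force: 66.5
```

Request:
carry_out(
  plan=[
    [[0,0,0,0,0,0,0],[0,0,0,0,0,0,0],[0,0,0,0,0,0,0],[0,0,0,0,0,0,0],[0,0,0,0,0,0,0]],
  ],
)

```text
time_s: 7.22
eef_pos: [0.4442, 0.3823, 0.0225]
eef_rot: [0.002, 0.202, 0.979, 0.002]
wrist_force: [-0.4, 1.5, 7.6]
opening: 0.741
grasp_force: 66.9
```

Request:
carry_out(
  plan=[
    [[0,0,0.015,0,0,0,0],[0,0,0.045,0,0,0,0],[0,0,0.08,0,0,0,0],[0,0,0.115,0,0,0,0],[0,0,0.145,0,0,0,0]],
  ],
)

```text
time_s: 7.63
eef_pos: [0.4423, 0.3809, 0.1675]
eef_rot: [0.0, 0.202, 0.979, 0.0]
wrist_force: [0.8, 0.3, -3.0]
opening: 0.741
grasp_force: 67.3
```

Request:
carry_out(
  plan=[
    [[0.005,-0.016,0,0,0,0,0],[0.014,-0.045,0,0,0,0,0],[0.024,-0.078,0,0,0,0,0],[0.034,-0.112,0,0,0,0,0],[0.045,-0.146,0,0,0,0,0]],
  ],
)

```text
time_s: 8.05
eef_pos: [0.4869, 0.2337, 0.1652]
eef_rot: [-0.0, 0.201, 0.979, -0.0]
wrist_force: [0.3, 0.6, -3.0]
opening: 0.737
grasp_force: 67.3
```

Request:
carry_out(
  plan=[
    [[0.01,-0.034,0,0,0,0,0],[0.021,-0.068,0,0,0,0,0],[0.031,-0.102,0,0,0,0,0],[0.042,-0.136,0,0,0,0,0],[0.052,-0.17,0,0,0,0,0]],
  ],
)

```text
time_s: 8.47
eef_pos: [0.5392, 0.0634, 0.1652]
eef_rot: [-0.0, 0.202, 0.979, -0.0]
wrist_force: [0.8, 0.0, -3.6]
opening: 0.74
grasp_force: 67.3
```

Request:
carry_out(
  plan=[
    [[0.01,-0.034,0,0,0,0,0],[0.021,-0.068,0,0,0,0,0],[0.031,-0.102,0,0,0,0,0],[0.041,-0.135,0,0,0,0,0],[0.048,-0.158,0,0,0,0,0]],
  ],
)

```text
time_s: 8.88
eef_pos: [0.5875, -0.096, 0.1651]
eef_rot: [-0.0, 0.203, 0.979, -0.0]
wrist_force: [1.2, 0.6, -2.6]
opening: 0.741
grasp_force: 67.3
```

```bash
python3 - <<'E'
from h import *
camera("top");camera("top")
o=get_obs();e=o["eef_pos"];print(e.round(4),o["opening"],o["wrist_force"].round(1))
for n in("top","scene"):
    W=cloud(camera(n))
    for nm,a in(("wide",((.589,-.093),.065,.06,.07)),("midbody",(e[:2],.06,.14,.2)),("bottom",(e[:2],.06,.12,.17))):
        p=W[sel(W,*a)]
        if len(p)>10: x,r=circ(p);print(n,nm,len(p),x.round(4),np.round(r,4),"zmin",np.sort(p[:,2])[:3].round(3),"mid",((p[:,:2].min(0)+p[:,:2].max(0))/2).round(4))
E
```

```text
[ 0.5878 -0.0971  0.1651] 0.7411451195733096 [-0.   1.5 -2.4]
top wide 85 [ 0.5867 -0.093 ] 0.0465 zmin [0.061 0.061 0.061] mid [ 0.5547 -0.0938]
top midbody 64 [ 0.5866 -0.0978] 0.0319 zmin [0.141 0.143 0.144] mid [ 0.5715 -0.0885]
top bottom 31 [ 0.5867 -0.0979] 0.032 zmin [0.141 0.143 0.144] mid [ 0.5715 -0.0885]
scene wide 342 [ 0.5914 -0.0932] 0.0479 zmin [0.06 0.06 0.06] mid [ 0.591  -0.0927]
scene midbody 686 [ 0.5877 -0.0949] 0.031 zmin [0.141 0.142 0.142] mid [ 0.5966 -0.0999]
scene bottom 321 [ 0.5874 -0.0947] 0.0312 zmin [0.141 0.142 0.142] mid [ 0.5965 -0.0998]
```

Request:
carry_out(
  plan=[
    [[0.002,0.003,-0.02,0,0,0,0],[0.002,0.003,-0.045,0,0,0,0],[0.002,0.003,-0.07,0,0,0,0],[0.002,0.003,-0.09,0,0,0,0],[0.002,0.003,-0.105,0,0,0,0]],
  ],
)

```text
time_s: 9.5
eef_pos: [0.5876, -0.0875, 0.058]
eef_rot: [-0.002, 0.201, 0.98, 0.0]
wrist_force: [0.3, -0.4, -3.3]
opening: 0.739
grasp_force: 67.3
```

Request:
carry_out(
  plan=[
    [[0,0,-0.006,0,0,0,0],[0,0,-0.012,0,0,0,0],[0,0,-0.016,0,0,0,0],[0,0,-0.018,0,0,0,0],[0,0,-0.019,0,0,0,0]],
  ],
)

```text
time_s: 9.92
eef_pos: [0.59, -0.0898, 0.0419]
eef_rot: [0.001, 0.202, 0.979, -0.0]
wrist_force: [0.4, -0.2, -2.2]
opening: 0.737
grasp_force: 67.3
```

```bash
python3 - <<'E'
from h import *
o=get_obs();e=o["eef_pos"];print(e.round(4),o["opening"],o["wrist_force"].round(1))
W=cloud(camera("scene"))
p=W[sel(W,(.589,-.093),.065,.06,.07)];x,r=circ(p);print("wide",len(p),x.round(4),r.round(4),np.median(p[:,2]).round(4))
E
```

```text
[ 0.59   -0.0898  0.0419] 0.736702257712924 [ 0.4 -0.2 -2.2]
wide 310 [ 0.5928 -0.0942] 0.0418 0.0654
```

Request:
carry_out(
  plan=[
    [[0,-0.002,-0.001,0,0,0,0],[0,-0.002,-0.002,0,0,0,0],[0,-0.002,-0.003,0,0,0,0],[0,-0.002,-0.003,0,0,0,0],[0,-0.002,-0.003,0,0,0,0]],
  ],
)

```text
time_s: 10.38
eef_pos: [0.5902, -0.0924, 0.0394]
eef_rot: [0.001, 0.202, 0.979, -0.0]
wrist_force: [-2.3, 0.1, 5.7]
opening: 0.737
grasp_force: 68.1
```

Request:
carry_out(
  plan=[
    [[0,0,0,0,0,0,0.95],[0,0,0,0,0,0,0.95],[0,0,0,0,0,0,0.95],[0,0,0,0,0,0,0.95],[0,0,0.01,0,0,0,1]],
  ],
)

```text
time_s: 10.8
eef_pos: [0.5878, -0.0913, 0.0464]
eef_rot: [-0.002, 0.202, 0.979, 0.0]
wrist_force: [0.4, 0.1, -0.4]
opening: 1.003
grasp_force: 0.0
```

Request:
carry_out(
  plan=[
    [[0,0,0.03,0,0,0,1],[0,0,0.065,0,0,0,1],[0,0,0.1,0,0,0,1],[-0.02,0.035,0.11,0,0,0,1],[-0.04,0.07,0.11,0,0,0,1]],
  ],
)

```text
time_s: 11.22
eef_pos: [0.5527, -0.0234, 0.1637]
eef_rot: [0.005, 0.204, 0.979, -0.0]
wrist_force: [0.0, 0.1, 0.2]
opening: 0.998
grasp_force: 0.0
```

Request:
carry_out(
  plan=[
    [[-0.02,0.036,0,0,0,0,1],[-0.04,0.072,0,0,0,0,1],[-0.06,0.108,0,0,0,0,1],[-0.08,0.144,0,0,0,0,1],[-0.098,0.172,0,0,0,0,1]],
  ],
)

```text
time_s: 11.63
eef_pos: [0.4501, 0.1523, 0.1591]
eef_rot: [0.0, 0.202, 0.979, 0.0]
wrist_force: [0.0, 0.5, 0.7]
opening: 1.001
grasp_force: 0.0
```

```bash
python3 - <<'E'
from h import *
camera("top");camera("top")
o=get_obs();e=o["eef_pos"];print(e.round(4),o["opening"])
for n in("top","scene"):
    W=cloud(camera(n))
    for nm,a in(("wide",((.589,-.093),.065,.06,.07)),("mid",((.589,-.093),.06,.102,.115)),("nar",((.453,.15),.04,.119,.13))):
        p=W[sel(W,*a)]
        if len(p)>10: x,r=circ(p);print(n,nm,len(p),x.round(4),np.round(r,4),"z",np.median(p[:,2]).round(4),"mid",((p[:,:2].min(0)+p[:,:2].max(0))/2).round(4))
E
```

```text
[0.4488 0.1537 0.1589] 1.003577428641831
top wide 270 [ 0.5883 -0.0929] 0.0477 z 0.066 mid [ 0.5887 -0.0929]
top mid 182 [ 0.5886 -0.0926] 0.0297 z 0.1086 mid [ 0.5885 -0.0933]
scene wide 340 [ 0.5912 -0.0929] 0.0431 z 0.0652 mid [ 0.5923 -0.0927]
scene mid 213 [ 0.5921 -0.0929] 0.0298 z 0.1072 mid [ 0.5909 -0.0925]
scene nar 83 [0.4554 0.1494] 0.0181 z 0.1227 mid [0.4534 0.1495]
```

Request:
carry_out(
  plan=[
    [[0.002,-0.001,-0.02,0,0,0,1],[0.002,-0.001,-0.05,0,0,0,1],[0.002,-0.001,-0.08,0,0,0,1],[0.002,-0.001,-0.098,0,0,0,1],[0.002,-0.001,-0.098,0,0,0,1]],
  ],
)

```text
time_s: 12.25
eef_pos: [0.4511, 0.1474, 0.0566]
eef_rot: [-0.003, 0.203, 0.979, -0.001]
wrist_force: [-0.1, -0.4, 0.3]
opening: 1.003
grasp_force: 0.0
```

Request:
carry_out(
  plan=[
    [[0,0,0,0,0,0,0],[0,0,0,0,0,0,0],[0,0,0,0,0,0,0],[0,0,0,0,0,0,0],[0,0,0,0,0,0,0]],
  ],
)

```text
time_s: 12.67
eef_pos: [0.4554, 0.1492, 0.0623]
eef_rot: [0.002, 0.202, 0.979, 0.001]
wrist_force: [-0.3, 0.9, 6.1]
opening: 0.455
grasp_force: 60.2
```

Request:
carry_out(
  plan=[
    [[0,0,0,0,0,0,0],[0,0,0,0,0,0,0],[0,0,0,0,0,0,0],[0,0,0,0,0,0,0],[0,0,0,0,0,0,0]],
  ],
)

```text
time_s: 13.08
eef_pos: [0.4554, 0.1492, 0.0623]
eef_rot: [0.002, 0.202, 0.979, 0.0]
wrist_force: [0.1, 0.2, 6.8]
opening: 0.457
grasp_force: 60.2
```

Request:
carry_out(
  plan=[
    [[0,0,0.015,0,0,0,0],[0,0,0.045,0,0,0,0],[0,0,0.08,0,0,0,0],[0,0,0.115,0,0,0,0],[0,0,0.14,0,0,0,0]],
  ],
)

```text
time_s: 13.5
eef_pos: [0.4543, 0.1493, 0.204]
eef_rot: [0.002, 0.202, 0.979, 0.0]
wrist_force: [0.1, -0.2, -2.2]
opening: 0.454
grasp_force: 60.9
```

Request:
carry_out(
  plan=[
    [[0.008,-0.014,0,0,0,0,0],[0.024,-0.043,0,0,0,0,0],[0.04,-0.072,0,0,0,0,0],[0.056,-0.101,0,0,0,0,0],[0.072,-0.13,0,0,0,0,0]],
  ],
)

```text
time_s: 13.92
eef_pos: [0.526, 0.0179, 0.2009]
eef_rot: [0.0, 0.202, 0.979, -0.0]
wrist_force: [-0.3, -0.1, -1.3]
opening: 0.457
grasp_force: 60.9
```

Request:
carry_out(
  plan=[
    [[0.016,-0.029,0,0,0,0,0],[0.032,-0.058,0,0,0,0,0],[0.047,-0.085,0,0,0,0,0],[0.058,-0.105,0,0,0,0,0],[0.063,-0.113,0,0,0,0,0]],
  ],
)

```text
time_s: 14.33
eef_pos: [0.5895, -0.097, 0.2005]
eef_rot: [0.0, 0.203, 0.979, -0.0]
wrist_force: [0.1, 0.2, -1.4]
opening: 0.46
grasp_force: 60.9
```

```bash
python3 - <<'E'
from h import *
camera("top");camera("top")
o=get_obs();e=o["eef_pos"];print(e.round(4),o["opening"],o["wrist_force"].round(1))
for n in("top","scene"):
    c=camera(n);W=cloud(c)
    for nm,a in(("mid",((.589,-.093),.06,.102,.113)),("nar",(e[:2],.06,.16,.22)),("narlow",(e[:2],.06,.12,.17))):
        p=W[sel(W,*a)]
        if len(p)>10: x,r=circ(p);print(n,nm,len(p),x.round(4),np.round(r,4),"zmin",np.sort(p[:,2])[:3].round(3),"mid",((p[:,:2].min(0)+p[:,:2].max(0))/2).round(4))
E
```

```text
[ 0.5887 -0.0951  0.2002] 0.4572786953793736 [ 0.3  0.8 -0.2]
top mid 78 [ 0.5882 -0.0922] 0.0293 zmin [0.102 0.103 0.103] mid [ 0.5789 -0.087 ]
top nar 26 [ 0.5855 -0.0945] 0.0197 zmin [0.161 0.162 0.162] mid [ 0.5743 -0.0862]
top narlow 25 [ 0.585  -0.0938] 0.0192 zmin [0.142 0.142 0.142] mid [ 0.5756 -0.086 ]
scene mid 210 [ 0.592  -0.0929] 0.0297 zmin [0.102 0.102 0.102] mid [ 0.5906 -0.0928]
scene nar 463 [ 0.5875 -0.0934] 0.0184 zmin [0.16 0.16 0.16] mid [ 0.5937 -0.0962]
scene narlow 225 [ 0.5876 -0.0928] 0.0185 zmin [0.138 0.138 0.138] mid [ 0.5946 -0.0962]
```

Request:
carry_out(
  plan=[
    [[0.004,0.001,-0.008,0,0,0,0],[0.004,0.001,-0.022,0,0,0,0],[0.004,0.001,-0.045,0,0,0,0],[0.004,0.001,-0.07,0,0,0,0],[0.004,0.001,-0.09,0,0,0,0]],
  ],
)

```text
time_s: 14.95
eef_pos: [0.5916, -0.0909, 0.1084]
eef_rot: [-0.001, 0.201, 0.98, 0.0]
wrist_force: [0.0, 0.6, -2.1]
opening: 0.455
grasp_force: 60.9
```

Request:
carry_out(
  plan=[
    [[0,0,-0.008,0,0,0,0],[0,0,-0.014,0,0,0,0],[0,0,-0.019,0,0,0,0],[0,0,-0.022,0,0,0,0],[0,0,-0.024,0,0,0,0]],
  ],
)

```text
time_s: 15.37
eef_pos: [0.5932, -0.0929, 0.0871]
eef_rot: [0.001, 0.202, 0.979, -0.0]
wrist_force: [-0.5, 0.1, -1.4]
opening: 0.457
grasp_force: 60.9
```

Request:
carry_out(
  plan=[
    [[0,0,-0.001,0,0,0,0],[0,0,-0.002,0,0,0,0],[0,0,-0.003,0,0,0,0],[0,0,-0.003,0,0,0,0],[0,0,-0.003,0,0,0,0]],
  ],
)

```text
time_s: 15.78
eef_pos: [0.5932, -0.0932, 0.0843]
eef_rot: [0.001, 0.202, 0.979, -0.0]
wrist_force: [0.3, 0.3, 3.8]
opening: 0.455
grasp_force: 61.3
```

Request:
carry_out(
  plan=[
    [[0,0,0,0,0,0,0.75],[0,0,0,0,0,0,0.75],[0,0,0,0,0,0,0.75],[0,0,0,0,0,0,0.75],[0,0,0.01,0,0,0,0.75]],
  ],
)

```text
time_s: 16.2
eef_pos: [0.5908, -0.0924, 0.0913]
eef_rot: [-0.002, 0.202, 0.979, 0.0]
wrist_force: [-0.5, -0.1, -0.0]
opening: 0.75
grasp_force: 0.0
```

Request:
carry_out(
  plan=[
    [[0,0,0.025,0,0,0,0.75],[0,0,0.06,0,0,0,0.75],[0,0,0.09,0,0,0,0.75],[0,0,0.11,0,0,0,0.75],[0,0,0.11,0,0,-0.12,0.75]],
  ],
)

```text
time_s: 16.62
eef_pos: [0.5957, -0.0939, 0.2104]
eef_rot: [0.005, 0.26, 0.966, -0.0]
wrist_force: [0.7, -0.9, 0.9]
opening: 0.747
grasp_force: 0.0
```

Request:
carry_out(
  plan=[
    [[-0.008,-0.01,0,0,0,-0.12,0.7],[-0.016,-0.02,0,0,0,-0.24,0.7],[-0.024,-0.035,0,0,0,-0.36,0.7],[-0.032,-0.05,0,0,0,-0.48,0.7],[-0.04,-0.06,0,0,0,-0.6,0.7]],
  ],
)

```text
time_s: 17.03
eef_pos: [0.5522, -0.154, 0.2041]
eef_rot: [0.0, 0.537, 0.844, -0.0]
wrist_force: [1.0, 0.4, 0.2]
opening: 0.702
grasp_force: 0.0
```

Request:
carry_out(
  plan=[
    [[-0.008,-0.012,0,0,0,-0.12,0.7],[-0.016,-0.024,0,0,0,-0.24,0.7],[-0.024,-0.036,0,0,0,-0.36,0.7],[-0.032,-0.048,0,0,0,-0.48,0.7],[-0.04,-0.06,0,0,0,-0.6,0.7]],
  ],
)

```text
time_s: 17.45
eef_pos: [0.5121, -0.2135, 0.2041]
eef_rot: [0.0, 0.762, 0.648, 0.0]
wrist_force: [0.2, 0.3, -0.5]
opening: 0.698
grasp_force: 0.0
```

```bash
python3 - <<'E'
from h import *
camera("top")
o=get_obs();e=o["eef_pos"];print(e.round(4),o["opening"],o["q"].round(3),o["eef_rot"].round(3))
for n in("top","scene"):
    c=camera(n);W=cloud(c)
    for nm,a in(("wide",((.589,-.093),.065,.06,.07)),("mid",((.589,-.093),.06,.102,.113)),("nar",((.589,-.093),.06,.14,.152))):
        p=W[sel(W,*a)]
        if len(p)>10: x,r=circ(p);print(n,nm,len(p),x.round(4),np.round(r,4),"z",np.median(p[:,2]).round(4),"mid",((p[:,:2].min(0)+p[:,:2].max(0))/2).round(4))
E
```

```text
[ 0.511  -0.2156  0.2041] 0.6991040841271696 [-0.612  0.131  1.654 -0.002  1.356 -0.441] [ 0.001  0.765  0.644 -0.001]
top wide 289 [ 0.5882 -0.093 ] 0.0478 z 0.0659 mid [ 0.5886 -0.0929]
top mid 191 [ 0.5887 -0.0926] 0.0297 z 0.1079 mid [ 0.5885 -0.0931]
top nar 114 [ 0.59   -0.0919] 0.0179 z 0.1462 mid [ 0.5904 -0.0918]
scene wide 343 [ 0.5906 -0.0928] 0.0435 z 0.0653 mid [ 0.5922 -0.0929]
scene mid 225 [ 0.5917 -0.0928] 0.0268 z 0.1076 mid [ 0.591 -0.093]
scene nar 140 [ 0.5932 -0.0921] 0.0177 z 0.1448 mid [ 0.5925 -0.0912]
```

Request:
carry_out(
  plan=[
    [[-0.007,-0.01,0,0,0,-0.12,0.6],[-0.014,-0.02,0,0,0,-0.24,0.6],[-0.021,-0.03,0,0,0,-0.36,0.6],[-0.028,-0.04,0,0,0,-0.48,0.6],[-0.035,-0.05,0,0,0,-0.6,0.6]],
  ],
)

```text
time_s: 18.02
eef_pos: [0.4778, -0.2625, 0.2037]
eef_rot: [0.0, 0.918, 0.395, 0.0]
wrist_force: [0.5, 0.4, 0.8]
opening: 0.597
grasp_force: 0.0
```

Request:
carry_out(
  plan=[
    [[-0.007,-0.01,0,0,0,-0.12,0.6],[-0.012,-0.016,0,0,0,-0.24,0.6],[-0.016,-0.022,0,0,0,-0.36,0.6],[-0.016,-0.022,0,0,0,-0.48,0.6],[-0.016,-0.022,0,0,0,-0.6,0.6]],
  ],
)

```text
time_s: 18.43
eef_pos: [0.4619, -0.2846, 0.2037]
eef_rot: [-0.0, 0.994, 0.106, 0.0]
wrist_force: [1.0, -0.1, -0.1]
opening: 0.6
grasp_force: 0.0
```

Request:
carry_out(
  plan=[
    [[0,0,0,0,0,-0.1,0.6],[0,0,0,0,0,-0.185,0.6],[0,0,-0.01,0,0,-0.185,0.6],[0,0,-0.02,0,0,-0.185,0.6],[0,0,-0.03,0,0,-0.185,0.6]],
  ],
)

```text
time_s: 18.85
eef_pos: [0.4616, -0.2843, 0.1721]
eef_rot: [-0.0, 1.0, 0.017, -0.0]
wrist_force: [0.6, -0.4, 0.1]
opening: 0.604
grasp_force: 0.0
```

```bash
python3 - <<'E'
from h import *
camera("scene")
o=get_obs();e=o["eef_pos"];w,x,y,z=o["eef_rot"];a=np.degrees(np.arctan2(1-2*(x*x+z*z),2*(x*y-w*z)))
print(e.round(4),o["opening"],"closing deg",a.round(2),o["q"].round(2))
h=(np.cos(np.radians(a)),np.sin(np.radians(a)));c=camera("scene");tips(c,e,h)
W=cloud(c);m=sel(W,e[:2],.06,.136,.146);p=W[m];print("sleeve rel eef along", np.percentile((p[:,:2]-e[:2])@np.array(h),[2,50,98]).round(4),len(p))
E
```

```text
[ 0.4603 -0.2833  0.1695] 0.6006904113163576 closing deg -88.1 [-0.77  0.14  1.72  0.    1.29  0.77]
- lowest z-eef [-0.033  -0.0326 -0.0323 -0.0319] along range low -0.009 -0.0
+ lowest z-eef [-0.0445 -0.0441 -0.0439 -0.0428] along range low 0.01 0.013
sleeve rel eef along [-0.0073  0.0037  0.0129] 234
```

Request:
carry_out(
  plan=[
    [[0,-0.002,-0.015,0,0,0,0.6],[0,-0.002,-0.035,0,0,0,0.6],[0,-0.002,-0.06,0,0,0,0.6],[0,-0.002,-0.082,0,0,0,0.6],[0,-0.002,-0.095,0,0,0,0.6]],
  ],
)

```text
time_s: 19.37
eef_pos: [0.4603, -0.2857, 0.0756]
eef_rot: [-0.001, 1.0, 0.016, -0.001]
wrist_force: [-0.3, 0.1, 0.1]
opening: 0.604
grasp_force: 0.0
```

Request:
carry_out(
  plan=[
    [[0,0,0,0,0,0,0.6],[0,0,0,0,0,0,0],[0,0,0,0,0,0,0],[0,0,0,0,0,0,0],[0,0,0,0,0,0,0]],
  ],
)

```text
time_s: 19.78
eef_pos: [0.4621, -0.287, 0.0797]
eef_rot: [0.0, 1.0, 0.016, 0.001]
wrist_force: [-1.2, 3.3, 5.0]
opening: 0.247
grasp_force: 58.9
```

Request:
carry_out(
  plan=[
    [[0,0,0,0,0,0,0],[0,0,0,0,0,0,0],[0,0,0,0,0,0,0],[0,0,0,0,0,0,0],[0,0,0,0,0,0,0]],
  ],
)

```text
time_s: 20.2
eef_pos: [0.4621, -0.287, 0.0797]
eef_rot: [0.0, 1.0, 0.015, 0.001]
wrist_force: [-1.1, 2.8, 6.6]
opening: 0.247
grasp_force: 59.2
```

```bash
python3 - <<'E'
from h import *
o=get_obs();e=o["eef_pos"];w,x,y,z=o["eef_rot"];a=np.degrees(np.arctan2(1-2*(x*x+z*z),2*(x*y-w*z)))
print(e.round(4),o["opening"],"closing deg",a.round(2),o["wrist_force"].round(1),o["torque"].round(2))
ax=np.array([.5503,-.2832]);print("r",np.hypot(*(e[:2]-ax)).round(4),"ang",np.degrees(np.arctan2(*(e[:2]-ax)[::-1])).round(2))
r=e[:2]-ax
for k in range(1,13):
    t=np.radians(5*k);R=np.array([[np.cos(t),-np.sin(t)],[np.sin(t),np.cos(t)]]);print(5*k,(R@r-r).round(4),np.round(t,3))
E
```

```text
[ 0.4621 -0.287   0.0797] 0.24700986160944502 closing deg -88.23 [-1.1  2.8  6.6] [0.61 0.26 0.48]
r 0.0883 ang -177.51
5 [ 0.0007 -0.0077] 0.087
10 [ 0.002  -0.0153] 0.175
15 [ 0.004  -0.0227] 0.262
20 [ 0.0066 -0.0299] 0.349
25 [ 0.0099 -0.0369] 0.436
30 [ 0.0137 -0.0436] 0.524
35 [ 0.0182 -0.0499] 0.611
40 [ 0.0231 -0.0558] 0.698
45 [ 0.0286 -0.0613] 0.785
50 [ 0.0345 -0.0662] 0.873
55 [ 0.0408 -0.0706] 0.96
60 [ 0.0474 -0.0745] 1.047
```

Request:
carry_out(
  plan=[
    [[0.0007,-0.0077,0,0,0,0.087,0],[0.002,-0.0153,0,0,0,0.175,0],[0.004,-0.0227,0,0,0,0.262,0],[0.0066,-0.0299,0,0,0,0.349,0],[0.0099,-0.0369,0,0,0,0.436,0]],
  ],
)

```text
time_s: 20.62
eef_pos: [0.4721, -0.3237, 0.0797]
eef_rot: [0.0, 0.972, 0.233, 0.001]
wrist_force: [-0.1, 6.4, 6.9]
opening: 0.245
grasp_force: 59.0
```

Request:
carry_out(
  plan=[
    [[0.0038,-0.0067,0,0,0,0.087,0],[0.0083,-0.013,0,0,0,0.175,0],[0.0132,-0.0189,0,0,0,0.262,0],[0.0187,-0.0244,0,0,0,0.349,0],[0.0246,-0.0293,0,0,0,0.436,0]],
  ],
)

```text
time_s: 21.03
eef_pos: [0.4967, -0.3528, 0.0797]
eef_rot: [-0.0, 0.899, 0.438, 0.001]
wrist_force: [-1.2, 7.1, 7.1]
opening: 0.247
grasp_force: 58.9
```

Request:
carry_out(
  plan=[
    [[0.0063,-0.0044,0,0,0,0.087,0],[0.0063,-0.0044,0,0,0,0.087,0],[0.0063,-0.0044,0,0,0,0.087,0],[0.0063,-0.0044,0,0,0,0.087,0],[0.0063,-0.0044,0,0,0,0.087,0]],
  ],
)

```text
time_s: 21.45
eef_pos: [0.5031, -0.3572, 0.0797]
eef_rot: [0.0, 0.88, 0.475, 0.0]
wrist_force: [-0.2, 4.6, 5.7]
opening: 0.249
grasp_force: 59.5
```

```bash
cat >> h.py <<'E'
def valve():
    for n in("top","scene"):
        c=camera(n);W=cloud(c);d=W[sel(W,(.55,-.283),.09,.064,.071)];ax=(d[:,:2].min(0)+d[:,:2].max(0))/2
        print(n,"axis",ax.round(4))
        for nm,a in(("sleeve",(ax,.06,.1365,.146)),("lever",(ax,.035,.1345,.146)),("mark",(ax,.064,.0735,.083))):
            try:
                k,mu,sz,dr,z=bar(W,*a);print("  ",nm,k,mu.round(4),np.round(sz,1),"pca",np.degrees(np.arctan2(dr[1],dr[0])).round(2),"from axis",np.degrees(np.arctan2(*(mu-ax)[::-1])).round(2))
            except Exception as ex: print("  ",nm,"none")
E
python3 - <<'E'
from h import *
valve()
o=get_obs();e=o["eef_pos"];w,x,y,z=o["eef_rot"];a=np.degrees(np.arctan2(1-2*(x*x+z*z),2*(x*y-w*z)))
ax=np.array([.5503,-.2832]);print(e.round(4),"closing deg",a.round(2),o["wrist_force"].round(1),"r",np.hypot(*(e[:2]-ax)).round(4),"ang",np.degrees(np.arctan2(*(e[:2]-ax)[::-1])).round(2))
E
```

```text
top axis [ 0.5497 -0.2833]
   sleeve 84 [ 0.5125 -0.3415] [17.9 21.3] pca 161.48 from axis -122.61
   lever 201 [ 0.5189 -0.3316] [22.6 43.7] pca -124.75 from axis -122.47
   mark 0 [0. 0.] [0. 0.] pca -180.0 from axis 152.73
scene axis [ 0.5505 -0.2835]
   sleeve 137 [ 0.5094 -0.358 ] [38.6 54.1] pca -70.89 from axis -118.85
   lever 249 [ 0.5115 -0.3495] [40.6 82.5] pca -107.34 from axis -120.54
   mark 75 [ 0.5117 -0.3547] [13.7 34.6] pca -118.31 from axis -118.57
[ 0.5031 -0.3572  0.0797] closing deg -33.28 [-0.4  5.1  5.6] r 0.0878 ang -122.5h.py:20: RuntimeWarning: Mean of empty slice.
  d=np.linalg.svd(q-q.mean(0))[2][0]; d*=np.sign(d@(mu-c))
  ret = um.true_divide(
  return _methods._mean(a, axis=axis, dtype=dtype,
  ret = ret.dtype.type(ret / rcount)
```

```bash
cat >> h.py <<'E'
def mark(c,guess=-118.8,z0=.078,zlo=.0735,zhi=.083,r0=.035,r1=.125,hw=.014):
    W=cloud(c);d=W[sel(W,(.55,-.283),.09,.064,.071)];ax=(d[:,:2].min(0)+d[:,:2].max(0))/2
    T=c["cam_to_world"];C=T[:3,3];P=C+(W-C)*((z0-C[2])/(W[...,2]-C[2]))[...,None]   # same ray, on plane z0
    g=np.radians(guess);u=np.array([np.cos(g),np.sin(g)]);v=np.array([-u[1],u[0]])
    D=P[...,:2]-ax;s=D@u;t=D@v;m=(s>r0)&(s<r1)&(abs(t)<hw)&(W[...,2]>zlo)&(W[...,2]<zhi)
    s,t=s[m],t[m]
    mids=[];
    for a in np.arange(r0,r1,.006):
        k=(s>=a)&(s<a+.006)
        if k.sum()>4: mids.append((a+.003,(t[k].min()+t[k].max())/2,np.ptp(t[k])))
    M=np.array(mids);f=np.polyfit(M[:,0],M[:,1],1)
    print("  n",m.sum(),"end",s.max().round(4),"width",np.median(M[:,2]).round(4),"dir",(guess+np.degrees(np.arctan(f[0]))).round(2),"offset at axis mm",(f[1]*1e3).round(2),"mean t mm",(M[:,1].mean()*1e3).round(2),"about axis",(guess+np.degrees(np.arctan2(M[:,1].mean(),M[:,0].mean()))).round(2))
E
python3 - <<'E'
from h import *
for n in("top0","scene0"):
    c=dict(np.load(n+".npz"));print(n);mark(c);print(" lever");mark(c,-178.3,.141,.1355,.147)
E
```

```text
top0
  n 131 end 0.0999 width 0.0096 dir -118.33 offset at axis mm 0.13 mean t mm 0.69 about axis -118.22
 lever
  n 397 end 0.1183 width 0.0204 dir -178.89 offset at axis mm -0.02 mean t mm -0.81 about axis -178.91
scene0
  n 135 end 0.0999 width 0.0101 dir -118.29 offset at axis mm 0.87 mean t mm 1.48 about axis -117.55
 lever
  n 218 end 0.1188 width 0.0204 dir -178.75 offset at axis mm 2.06 mean t mm 1.45 about axis -177.22
```

Request:
carry_out(
  plan=[
    [[0.0033,-0.002,0,0,0,0.044,0],[0.0066,-0.0038,0,0,0,0.087,0],[0.0066,-0.0038,0,0,0,0.087,0],[0.0066,-0.0038,0,0,0,0.087,0],[0.0066,-0.0038,0,0,0,0.087,0]],
  ],
)

```text
time_s: 21.97
eef_pos: [0.5097, -0.361, 0.0797]
eef_rot: [0.0, 0.858, 0.513, 0.0]
wrist_force: [0.4, 3.9, 5.3]
opening: 0.247
grasp_force: 59.4
```

Request:
carry_out(
  plan=[
    [[0,0,0,0,0,0,0.6],[0,0,0,0,0,0,0.6],[0,0,0,0,0,0,0.6],[0,0,0,0,0,0,0.6],[0,0,0.01,0,0,0,0.6]],
  ],
)

```text
time_s: 22.38
eef_pos: [0.5076, -0.3604, 0.0864]
eef_rot: [-0.002, 0.859, 0.512, -0.0]
wrist_force: [-1.9, -0.3, 0.5]
opening: 0.601
grasp_force: 0.0
```

Request:
carry_out(
  plan=[
    [[0,0,0.025,0,0,0,0.6],[0,0,0.06,0,0,0,0.6],[0,0,0.09,0,0,0,0.6],[-0.03,-0.02,0.1,0,0,0,0.6],[-0.06,-0.04,0.1,0,0,0,0.6]],
  ],
)

```text
time_s: 22.8
eef_pos: [0.4511, -0.403, 0.1938]
eef_rot: [0.004, 0.858, 0.514, 0.001]
wrist_force: [-0.1, -1.5, -0.5]
opening: 0.599
grasp_force: 0.0
```

Request:
carry_out(
  plan=[
    [[-0.03,-0.02,0,0,0,0,0.6],[-0.06,-0.04,0,0,0,0,0.6],[-0.09,-0.06,0,0,0,0,0.6],[-0.11,-0.08,0,0,0,0,0.6],[-0.12,-0.09,0,0,0,0,0.6]],
  ],
)

```text
time_s: 23.22
eef_pos: [0.3261, -0.4938, 0.1894]
eef_rot: [0.001, 0.86, 0.511, -0.001]
wrist_force: [-0.5, -0.2, 0.9]
opening: 0.596
grasp_force: 0.0
```

```bash
python3 - <<'E'
from h import *
camera("top");o=get_obs();print(o["eef_pos"].round(3),o["wrist_force"].round(1))
for n in("top","scene"):
    c=camera(n);np.savez(n+"9.npz",**c);print(n)
    for g in(-118.3,):
        try: mark(c)
        except Exception as e: print("mark",e)
        mark(c,-118.3,.141,.1355,.147)
        if n=="top": save("v9",np.clip(cv2.resize(c["pixels"][185:320,330:530],(800,540),interpolation=cv2.INTER_CUBIC)*1.5,0,255).astype(np.uint8))
E
```

```text
[ 0.325 -0.495  0.189] [-0.7 -2.1 -0.1]
top
  n 43 end 0.0948 width 0.0029 dir -119.1 offset at axis mm -4.92 mean t mm -5.21 about axis -124.12
  n 382 end 0.1132 width 0.0201 dir -116.64 offset at axis mm -3.51 mean t mm -1.37 about axis -119.36
scene
  n 129 end 0.0993 width 0.0102 dir -119.11 offset at axis mm 3.23 mean t mm 2.86 about axis -116.39
  n 245 end 0.1181 width 0.0173 dir -119.12 offset at axis mm 5.16 mean t mm 4.06 about axis -115.28
```

View pics/v9.png

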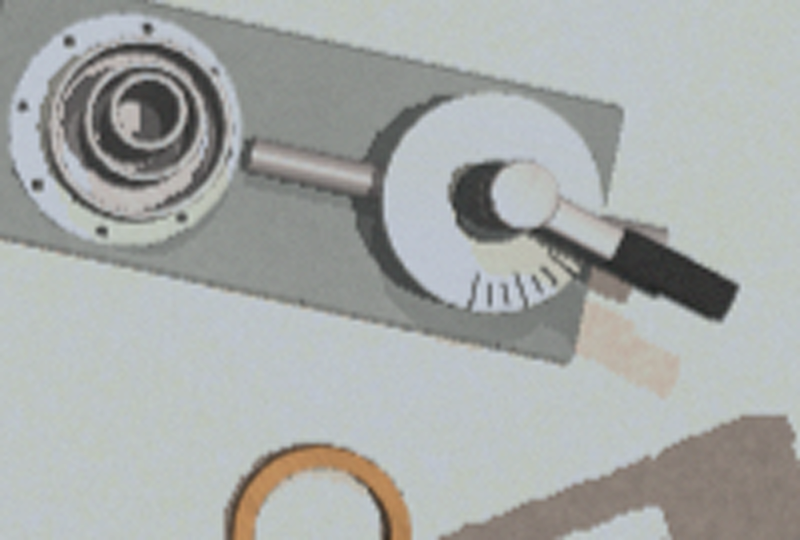

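Picture v9 shows the three pots nested at crop (145,112), with the lever running from (525,195) to (735,305) over the mark. The dial is partly hidden now, so I redo the angles with the axes measured at the start.

```bash
sed -i 's/^def mark(c,/def mark(c,axis,/; s/ax=(d\[:,:2\].min(0)+d\[:,:2\].max(0))\/2\n    T=/&/' h.py; python3 - <<'E'
s=open('h.py').read();i=s.index("def mark");h,t=s[:i],s[i:]
import re
t=re.sub(r"W=cloud\(c\);d=.*?/2\n","W=cloud(c);ax=np.array(axis)\n",t,count=1);open('h.py','w').write(h+t)
E
python3 - <<'E'
from h import *
for n,ax in(("top",(.5486,-.2832)),("scene",(.5526,-.2832))):
    a=dict(np.load(n+"0.npz"));b=dict(np.load(n+"9.npz"))
    print(n,"mark before");mark(a,ax)
    print("lever before");mark(a,ax,-178.8,.141,.1355,.147,r0=.035,hw=.02)
    print("lever sleeve before");mark(a,ax,-178.8,.141,.1355,.147,r0=.06,hw=.02)
    print("mark now");mark(b,ax)
    print("lever now");mark(b,ax,-118.3,.141,.1355,.147,hw=.02)
    print("sleeve now");mark(b,ax,-118.3,.141,.1355,.147,r0=.06,hw=.02)
    for c in(a,b):
        W=cloud(c);p=W[sel(W,ax,.03,.143,.153)];print("hub",len(p),((p[:,:2].min(0)+p[:,:2].max(0))/2).round(4),circ(p)[0].round(4),np.median(p[:,2]).round(3))
E
```

```text
top mark before
  n 131 end 0.0999 width 0.0096 dir -118.33 offset at axis mm 0.18 mean t mm 0.75 about axis -118.17
lever before
  n 397 end 0.1182 width 0.0204 dir -178.89 offset at axis mm -0.07 mean t mm -0.19 about axis -178.94
lever sleeve before
  n 302 end 0.1182 width 0.0204 dir -178.45 offset at axis mm -0.69 mean t mm -0.15 about axis -178.89
mark now
  n 50 end 0.0999 width 0.0029 dir -117.92 offset at axis mm -4.36 mean t mm -3.49 about axis -122.3
lever now
  n 403 end 0.1183 width 0.0211 dir -116.92 offset at axis mm -0.6 mean t mm 1.26 about axis -117.36
sleeve now
  n 298 end 0.1183 width 0.0211 dir -117.19 offset at axis mm -0.06 mean t mm 1.67 about axis -117.23
hub 147 [ 0.5459 -0.2829] [ 0.5488 -0.2832] 0.145
hub 148 [ 0.549  -0.2834] [ 0.5489 -0.2832] 0.145
scene mark before
  n 135 end 0.0998 width 0.0101 dir -118.3 offset at axis mm 0.9 mean t mm 1.49 about axis -117.54
lever before
  n 218 end 0.1187 width 0.0204 dir -178.76 offset at axis mm 2.05 mean t mm 2.1 about axis -177.24
lever sleeve before
  n 156 end 0.1187 width 0.0206 dir -178.63 offset at axis mm 1.77 mean t mm 2.04 about axis -177.5
mark now
  n 130 end 0.0998 width 0.0101 dir -118.41 offset at axis mm 1.02 mean t mm 1.49 about axis -117.55
lever now
  n 301 end 0.1186 width 0.0238 dir -118.19 offset at axis mm 5.12 mean t mm 5.26 about axis -114.39
sleeve now
  n 224 end 0.1186 width 0.024 dir -116.56 offset at axis mm 2.29 mean t mm 5.02 about axis -115.11
hub 109 [ 0.5518 -0.2829] [ 0.5522 -0.2831] 0.144
hub 107 [ 0.5509 -0.2828] [ 0.5513 -0.283 ] 0.144
```

```bash
python3 - <<'E'
from h import *
for n,ax in(("top",(.5487,-.2832)),("scene",(.5518,-.283))):
    for tag,c,g in(("before",dict(np.load(n+"0.npz")),-178.8),("now",dict(np.load(n+"9.npz")),-118.3),("now2",camera(n),-118.3),("now3",camera(n),-118.3)):
        print(n,tag,"sleeve z>.139,.140")
        for zl in(.138,.139,.140): mark(c,ax,g,.141,zl,.147,r0=.057,hw=.02)
    print("mark");mark(c,ax,zlo=.0755)
    c=dict(np.load(n+"0.npz"));print("mark before");mark(c,ax,zlo=.0755);mark(c,ax,zlo=.0765)
E
```

```text
top before sleeve z>.139,.140
  n 256 end 0.1183 width 0.0203 dir -178.64 offset at axis mm -0.27 mean t mm -0.03 about axis -178.82
  n 215 end 0.1183 width 0.0184 dir -179.42 offset at axis mm 1.04 mean t mm 0.06 about axis -178.76
  n 167 end 0.1182 width 0.0182 dir -180.12 offset at axis mm 1.75 mean t mm -0.32 about axis -179.0
top now sleeve z>.139,.140
  n 276 end 0.1183 width 0.0202 dir -116.23 offset at axis mm -1.46 mean t mm 1.78 about axis -117.17
  n 232 end 0.1183 width 0.0194 dir -116.42 offset at axis mm -1.37 mean t mm 1.59 about axis -117.29
  n 173 end 0.1181 width 0.0194 dir -116.78 offset at axis mm -0.76 mean t mm 1.55 about axis -117.28
top now2 sleeve z>.139,.140
  n 263 end 0.1183 width 0.0201 dir -116.53 offset at axis mm -1.04 mean t mm 1.75 about axis -117.18
  n 219 end 0.1183 width 0.0192 dir -116.82 offset at axis mm -0.53 mean t mm 1.72 about axis -117.17
  n 162 end 0.1183 width 0.0183 dir -115.84 offset at axis mm -1.86 mean t mm 1.87 about axis -117.07
top now3 sleeve z>.139,.140
  n 268 end 0.1182 width 0.0211 dir -117.28 offset at axis mm -0.08 me
[... 1607 characters left out ...]
 0.0204 dir -117.49 offset at axis mm 2.92 mean t mm 4.19 about axis -115.63
  n 169 end 0.1181 width 0.0203 dir -116.15 offset at axis mm 0.55 mean t mm 3.81 about axis -115.79
  n 129 end 0.1181 width 0.0171 dir -115.6 offset at axis mm -1.45 mean t mm 2.66 about axis -116.55
mark
  n 111 end 0.0996 width 0.0101 dir -117.73 offset at axis mm 0.1 mean t mm 1.37 about axis -117.65
mark before
  n 113 end 0.0996 width 0.0101 dir -119.58 offset at axis mm 2.46 mean t mm 1.54 about axis -117.51
  n 94 end 0.0996 width 0.0099 dir -119.26 offset at axis mm 1.64 mean t mm 1.09 about axis -117.88h.py:46: RankWarning: Polyfit may be poorly conditioned
  M=np.array(mids);f=np.polyfit(M[:,0],M[:,1],1)
```

The top view puts the lever about 1° past the mark: lever −117.2°, mark −118.15°. The scene view agrees on the direction. I regrip and ease it back 0.9°.

Request:
carry_out(
  plan=[
    [[0.035,0.026,0,0,0,0,0.6],[0.07,0.052,0,0,0,0,0.6],[0.11,0.08,0,0,0,0,0.6],[0.14,0.102,0,0,0,0,0.6],[0.165,0.12,0,0,0,0,0.6]],
  ],
)

```text
time_s: 23.98
eef_pos: [0.4965, -0.3683, 0.1885]
eef_rot: [0.0, 0.858, 0.513, 0.0]
wrist_force: [-0.3, -1.2, 0.5]
opening: 0.6
grasp_force: 0.0
```

Request:
carry_out(
  plan=[
    [[0.014,0.01,0,0,0,0,0.6],[0.015,0.01,0,0,0,0,0.6],[0.015,0.01,-0.02,0,0,0,0.6],[0.015,0.01,-0.045,0,0,0,0.6],[0.015,0.01,-0.07,0,0,0,0.6]],
  ],
)

```text
time_s: 24.4
eef_pos: [0.5095, -0.3612, 0.1183]
eef_rot: [0.001, 0.858, 0.513, 0.0]
wrist_force: [0.7, 0.2, -1.1]
opening: 0.602
grasp_force: 0.0
```

Request:
carry_out(
  plan=[
    [[0,0,-0.02,0,0,0,0.6],[0,0,-0.035,0,0,0,0.6],[0,0,-0.04,0,0,0,0.6],[0,0,-0.04,0,0,0,0.6],[0,0,-0.04,0,0,0,0]],
  ],
)

```text
time_s: 24.82
eef_pos: [0.5091, -0.3615, 0.0789]
eef_rot: [0.0, 0.859, 0.512, 0.0]
wrist_force: [0.4, 0.3, 0.8]
opening: 0.476
grasp_force: 0.0
```

Request:
carry_out(
  plan=[
    [[0,0,0,0,0,0,0],[0,0,0,0,0,0,0],[0,0,0,0,0,0,0],[0,0,0,0,0,0,0],[0,0,0,0,0,0,0]],
  ],
)

```text
time_s: 25.23
eef_pos: [0.5093, -0.362, 0.0801]
eef_rot: [0.001, 0.859, 0.513, -0.0]
wrist_force: [-2.5, 1.1, 5.0]
opening: 0.244
grasp_force: 58.7
```

Request:
carry_out(
  plan=[
    [[-0.0006,0.0003,0,0,0,-0.008,0],[-0.0012,0.0007,0,0,0,-0.016,0],[-0.0012,0.0007,0,0,0,-0.016,0],[-0.0012,0.0007,0,0,0,-0.016,0],[-0.0012,0.0007,0,0,0,-0.016,0]],
  ],
)

```text
time_s: 25.65
eef_pos: [0.508, -0.3613, 0.0801]
eef_rot: [0.001, 0.863, 0.506, -0.0]
wrist_force: [-2.8, 1.9, 6.3]
opening: 0.246
grasp_force: 58.7
```

Request:
carry_out(
  plan=[
    [[0,0,0,0,0,0,0.6],[0,0,0,0,0,0,0.6],[0,0,0,0,0,0,0.6],[0,0,0,0,0,0,0.6],[0,0,0.01,0,0,0,0.6]],
  ],
)

```text
time_s: 26.07
eef_pos: [0.5065, -0.3594, 0.0863]
eef_rot: [-0.002, 0.863, 0.505, -0.0]
wrist_force: [0.2, 0.8, 0.9]
opening: 0.604
grasp_force: 0.0
```

Request:
carry_out(
  plan=[
    [[0,0,0.025,0,0,0,0.6],[0,0,0.06,0,0,0,0.6],[0,0,0.09,0,0,0,0.6],[-0.03,-0.02,0.1,0,0,0,0.6],[-0.06,-0.04,0.1,0,0,0,0.6]],
  ],
)

```text
time_s: 26.48
eef_pos: [0.45, -0.4021, 0.1938]
eef_rot: [0.004, 0.862, 0.507, 0.001]
wrist_force: [-0.9, -0.5, -0.6]
opening: 0.604
grasp_force: 0.0
```

Request:
carry_out(
  plan=[
    [[-0.03,-0.02,0,0,0,0,0.6],[-0.06,-0.04,0,0,0,0,0.6],[-0.09,-0.06,0,0,0,0,0.6],[-0.11,-0.08,0,0,0,0,0.6],[-0.12,-0.09,0,0,0,0,0.6]],
  ],
)

```text
time_s: 26.9
eef_pos: [0.325, -0.4929, 0.1893]
eef_rot: [0.001, 0.864, 0.504, -0.001]
wrist_force: [-0.5, 0.4, 0.2]
opening: 0.602
grasp_force: 0.0
```

```bash
python3 - <<'E'
from h import *
for n,ax in(("top",(.5487,-.2832)),("scene",(.5518,-.283))):
    camera(n)
    for k in range(2):
        c=camera(n);print(n,"sleeve");mark(c,ax,-118.3,.141,.138,.147,r0=.057,hw=.02);mark(c,ax,-118.3,.141,.140,.147,r0=.057,hw=.02)
    if n=="scene":print("mark");mark(c,ax);mark(c,ax,zlo=.0765)
    W=cloud(c)
    for nm,a in(("wide",((.589,-.093),.065,.06,.07)),("mid",((.589,-.093),.06,.102,.113)),("nar",((.589,-.093),.06,.14,.152))):
        p=W[sel(W,*a)];x,r=circ(p);print(n,nm,x.round(4),np.median(p[:,2]).round(4))
E
```

```text
top sleeve
  n 265 end 0.1184 width 0.0202 dir -118.2 offset at axis mm -0.04 mean t mm 0.11 about axis -118.23
  n 185 end 0.1184 width 0.0191 dir -118.27 offset at axis mm 0.13 mean t mm 0.18 about axis -118.19
top sleeve
  n 266 end 0.1182 width 0.0201 dir -118.36 offset at axis mm 0.11 mean t mm 0.02 about axis -118.29
  n 186 end 0.1182 width 0.0191 dir -118.29 offset at axis mm -0.12 mean t mm -0.11 about axis -118.37
top wide [ 0.5882 -0.0928] 0.0657
top mid [ 0.5887 -0.0926] 0.1079
top nar [ 0.5899 -0.0919] 0.1465
scene sleeve
  n 194 end 0.1184 width 0.0205 dir -118.38 offset at axis mm 2.61 mean t mm 2.49 about axis -116.71
  n 120 end 0.1177 width 0.017 dir -120.77 offset at axis mm 4.54 mean t mm 0.79 about axis -117.78
scene sleeve
  n 197 end 0.1184 width 0.0206 dir -118.08 offset at axis mm 2.18 mean t mm 2.53 about axis -116.69
  n 117 end 0.1169 width 0.017 dir -118.1 offset at axis mm 1.0 mean t mm 1.31 about axis -117.44
mark
  n 131 end 0.0996 width 0.0101 dir -118.58 offset at axis mm 1.87 mean t mm 2.13 about axis -117.01
  n 87 end 0.0996 width 0.0099 dir -118.48 offset at axis mm 0.4 mean t mm 0.79 about axis -118.13
scene wide [ 0.5906 -0.0927] 0.0653
scene mid [ 0.5914 -0.0928] 0.1073
scene nar [ 0.5931 -0.0922] 0.1453
```

The lever now reads −118.25° against the mark's −118.2°. The pots are nested, with rims at 66, 108 and 146 mm.

```bash
python3 -c "
from bench import hand_in
print(hand_in())"
```

```text
the job is handed in; nothing more can be done
None
```

The job is handed in: the middle pot stands in the wide pot and the narrow pot in the middle one, and the lever is over the set mark to within measurement error (about 0.5°); my first grab at the middle pot slid it about 25 mm across the bench, and the lever needed a second grip to take out a 1° overshoot.

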